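# Open the red safety-capped tub on the workshop office desk

## Task

Open the tub with the red safety cap: squeeze its two yellow side tabs inward, keep them squeezed while you turn the cap about a quarter turn (either way will do), and lift it off its neck. Set the cap down, not dropped, right way up in the shallow blue tray, let go of it, and leave the green-capped tub where it stands.

Things in the scene. Friction and masses are not known exactly. Their poses are not given: they have to be found in the camera images.
- cap_grip (a point): Red cap, 65 g: round, 44 mm across, 40 high, yellow upright tabs at its own +y and -y, flat plates 18 wide from the underside to 42 above it. Point: on the axis, 30 above the underside, 10 below the top, where the tabs are gripped; z up. 60 mm across the tabs at rest, 46 with both pressed fully in (7 each; spring 2 to 4 N each). Turned 50 to 130 degrees from its start, either way, it lifts off.
- tub_collar (a point): White, red-banded tub, fixed to the desk, 92 mm across its foot. Point: centre of the collar's top, 98 mm above the desk, 2 below the cap's underside; axes start like the cap's. Posts beside each tab's foot, up to 7 mm above the point, 34 from the axis, block turning past 5 degrees until both tabs are 5 mm in. Keep fingertips above them. Lifting 40 mm clears the neck; play 1.5 mm, little friction.
- tray_mid (a point): The shallow blue square tray, fixed to the desk: 160 x 160 mm outside, 152 x 152 mm inside, walls 12 mm high. This point is the centre of its inner floor, 4 mm above the desk; x and y run along its sides, z up. The cap standing on this floor has its grip point 30 mm above it.
- tub_green: A like tub with a green cap and green band, loose on the desk, closed, not to be moved: 92 mm across at its foot, 142 mm high, 0.7 kg. Origin at the centre of its underside, z up. (An amber glue bottle 64 mm across and 130 mm high, unlisted, may stand about 200 mm from either tub.)
Things that resemble listed ones, but are neither listed nor needed, are in the scene too. There is more than one size of the part that bears cap_grip; the job needs the smallest.

How it is judged:
By the outcome, as a careful person would: the job done as asked, in the order asked, and still so for the second after the job is handed in, with the robot touching nothing.
It also fails if it takes over 45 s, if anything falls off the work surface, if the arm or the gripper's body presses on something with over 40 N, if the wrist force passes 120 N, or if a joint passes its speed limit or range.

## Robot

A 6-joint arm with a two-finger parallel gripper is mounted at the origin on the work surface. World frame = base frame: x ahead of the robot, y to its left, z up, the work surface at z = 0. Lengths are in mm, angles in rad, forces in N, time in s.
With the tool pointing down it reaches from about 300 to 775 mm from the base axis. Payload 14.6 kg.
Tool frame: the origin (TCP) lies on the front face of the gripper's body, between the roots of the fingers; the fingertips stand 97 mm ahead of it and the grasp point (between the pads) lies 78 mm ahead of it; z points along the fingers, y is the direction in which the jaws open and shut (so a half turn about z gives the same grasp; the last joint's range is limited). The gripper opens to 94 mm and grips with 3 to 60 N. Pads are 16 mm wide; open, the fingers measure 119 mm over their backs; the gripper's body (75 mm by 177 mm) begins 78 mm behind the grasp point.
Start: joints at [-1.275, 0.3, 1.521, -0, 1.321, -0.067], TCP at [195.184, -514.192, 302.646] pointing down, gripper open.
Joint ranges: [-3.03, 3.03], [-0.79, 2.21], [0.23, 2.52], [-1.04, 4.18], [0, 3.07], [-2.55, 2.55]. Speed limits (rad/s): [2.22, 2.22, 2.57, 3.14, 3.14, 3.14].

## Interface

Orientations are given as a 3x3 rotation matrix whose columns are the frame's x, y, z axes.
In Python, from plant import bot, imaging, models gives the robot as it stands.
- The arm moves only by the tool carry_out, never from a script. Its argument "series" is a list of rows, each a list of 7 numbers: the turn, a rotation vector about the world's x, y, z in rad, then the shift along the world's x, y, z in m, then the finger opening in m, from 0 to 0.094. In form: [[wx, wy, wz, x, y, z, jaw], ...]. A call has 1 to 8 rows; each row is the pose to reach, as a shift and turn from the pose commanded when the call began; what a row does not reach only later rows make up. A row lasts 1/12 s, in which the tool goes at most 41.7 mm and 7.16 degrees, less where a joint would pass 70% of its speed; a pose out of reach is approached as far as the arm can. A call with a gripper value outside its range is refused whole. The fingers move at their own pace and stop on an object; "newtons" is the grip in N (left out, the last holds). Time passes only in rows, so rows that repeat a pose let the fingers close. It gives the time, the measured TCP pose, the force and the opening at its end, in the units of the state.
- bot.get_obs(): the state, without advancing time (a new reading comes with each control period).
- imaging.snapshot(name): name is "scene" or "top" or "wrist"; returns the picture (384x512x3 uint8, red, green, blue); there is no depth.
- imaging.camera_params(name): a dict with "vertical_fov" (degrees; the focal length in pixels is half the picture's height over the tangent of half this angle, whatever the lens; pixels are square), "cx", "cy" (the principal point, pixels), "cam_to_world" (4x4, takes a point from camera to world coordinates); the wrist camera has in their place "mount" (4x4, takes a point from camera to tool coordinates, whose origin is the TCP and whose axes are the flange's). Camera axes: x right, y down, z forward; pixel columns grow to the right and rows downward; lengths in mm; the calibration is good to about 2 mm. A picture is of the moment at which its call begins: read the wrist's pose just before it. camera_params takes no time and is no camera call.
- bot.job_done(): hands the job in, once; it reports no verdict.
Trained networks look in the newest picture that a camera, given by its name, has taken for a name from the list of things; names that differ only in an ending like _2 or _b are one class to them, and where a whole thing is asked for, a point or a joint stands for the part that bears it (a point fixed in the world has none). Each returns a list of dicts, best first, with "score" (0 to 1); they miss things now and then, are a little off and sometimes report something else, mostly with a low value. They report only what shows in the picture. A call takes as long as a camera call. They do not tell look-alikes from the thing itself.
- models.recognise(camera, thing): "bbox" ([left, top, right, bottom] in pixels, round what is visible of it).
- models.outline_of(camera, thing): "region" (384x512 bool, what is visible of it) and "bbox" ([left, top, right, bottom] in pixels, round what is visible of it).
- models.place_of(camera, thing): "location" ([row, column] in pixels: a listed point, or the origin of a listed thing).
The state is a dict: "t": time; "qpos": joint angles; "joint_vel": joint speeds; "joint_efforts": joint torques, N m; "tcp_pos": TCP position; "tcp_rot": TCP orientation; "wrist_force": force on the tool from outside, world axes, zero at the start; "moment": the same for the moment, N m; "width": finger opening in mm.
Only numpy, scipy, OpenCV 4.12 (cv2) and the standard library are available. Lean on these libraries where they do the work, as an engineer would, in place of code of your own. Each camera call takes 0.05 s, during which the arm holds its last target.

## Working session

There is one attempt and no reset: what is moved stays moved. The work goes in short steps, Python scripts to look and compute and a tool call to move; the robot and the scene stay as the last step left them, time stands still between calls to the robot, and variables do not carry over. Pictures are saved under pics/ and viewed, and the job is handed in when it is done.

Besides the shell and the picture viewer there is one more tool, called after "Emit:" as name(argument=value, ...), one argument or row to a line, values as JSON. carry_out: Moves the arm, as the interface text tells. Its arguments: {"type":"object","properties":{"series":{"type":"array"},"newtons":{"type":"number"}},"required":["series"]}

```bash
mkdir -p pics; cat > h.py <<'E'
import numpy as np, cv2
from plant import bot, imaging, models
def save(im,n): cv2.imwrite(f'pics/{n}.png',cv2.cvtColor(im,cv2.COLOR_RGB2BGR))
def cam(name,obs=None):
    p=imaging.camera_params(name); f=192/np.tan(np.radians(p['vertical_fov'])/2)
    if 'cam_to_world' in p: T=np.array(p['cam_to_world'])
    else:
        W=np.eye(4);W[:3,:3]=obs['tcp_rot'];W[:3,3]=obs['tcp_pos'];T=W@np.array(p['mount'])
    return f,p['cx'],p['cy'],T
def onz(c,u,v,z):
    f,cx,cy,T=c; d=T[:3,:3]@np.array([(u-cx)/f,(v-cy)/f,1]);o=T[:3,3]
    return o+d*(z-o[2])/d[2]
def proj(c,P):
    f,cx,cy,T=c; q=T[:3,:3].T@(np.array(P)-T[:3,3]); return np.array([cx+f*q[0]/q[2],cy+f*q[1]/q[2]])
E
python3 - <<'E'
from h import *
o=bot.get_obs();print(o['t'],o['tcp_pos'],o['tcp_rot'],o['width'])
for n in ['scene','top']:
    im=imaging.snapshot(n);save(im,n+'0')
    print(n,imaging.camera_params(n))
    for t,z in [('cap_grip',130),('tub_collar',98),('tray_mid',4),('tub_green',0)]:
        for d in models.place_of(n,t):
            r,c=d['location'];print(t,round(d['score'],2),round(c),round(r),onz(cam(n),c,r,z).round(0))
print(bot.get_obs()['t'])
E
```

```text
0.0 [ 195.14938069 -514.05231112  302.08684443] [[ 9.34898486e-01  3.54915068e-01 -3.40642971e-04]
 [ 3.54915224e-01 -9.34897853e-01  1.09016993e-03]
 [ 6.84513534e-05 -1.14009760e-03 -9.99999348e-01]] 94.12640560184235
scene {'vertical_fov': 53.86354919045366, 'cx': 249.1722595351654, 'cy': 197.41408435770398, 'cam_to_world': array([[-7.04660678e-01,  5.88907796e-01, -3.95778899e-01,
         8.09886260e+02],
       [ 7.09423293e-01,  5.95062106e-01, -3.77650211e-01,
         2.60639553e+02],
       [ 1.31118718e-02, -5.46890024e-01, -8.37101775e-01,
         7.12849435e+02],
       [ 0.00000000e+00,  0.00000000e+00,  0.00000000e+00,
         1.00000000e+00]])}
cap_grip 0.89 208 239 [645.   9. 130.]
cap_grip 0.69 284 241 [554. 103. 130.]
cap_grip 0.67 352 245 [479. 189. 130.]
tub_collar 0.96 210 246 [643.   7.  98.]
tray_mid 0.58 247 181 [448. -94.   4.]
tub_green 0.66 305 331 [607. 217.   0.]
top {'vertical_fov': 50.261243787753976, 'cx': 261.2559381723994, 'cy': 194.14879881618668, 'cam_to_world': array([[-1.56526534e-01, -9.66817711e-01,  2.01898386e-01,
         3.79324239e+02],
       [-9.87673751e-01,  1.53235678e-01, -3.19278484e-02,
         9.64420834e+00],
       [-6.96267711e-05, -2.04407291e-01, -9.78885925e-01,
         8.85473974e+02],
       [ 0.00000000e+00,  0.00000000e+00,  0.00000000e+00,
         1.00000000e+00]])}
cap_grip 0.8 181 269 [421. 151. 130.]
cap_grip 0.74 220 216 [506.  68. 130.]
cap_grip 0.55 242 145 [637.   6. 130.]
tub_collar 0.75 242 150 [636.   8.  98.]
tray_mid 0.59 303 240 [449. -91.   4.]
tub_green 0.96 152 190 [609. 218.   0.]
0.5
```

```bash
python3 - <<'E'
import cv2,numpy as np
a=cv2.imread('pics/scene0.png');b=cv2.imread('pics/top0.png')
cv2.imwrite('pics/s_c.png',cv2.resize(a[130:370,120:420],None,fx=2.5,fy=2.5,interpolation=cv2.INTER_CUBIC))
cv2.imwrite('pics/t_c.png',cv2.resize(b[80:320,110:380],None,fx=2.5,fy=2.5,interpolation=cv2.INTER_CUBIC))
E
```

```text
(no output)
```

View pics/s_c.png

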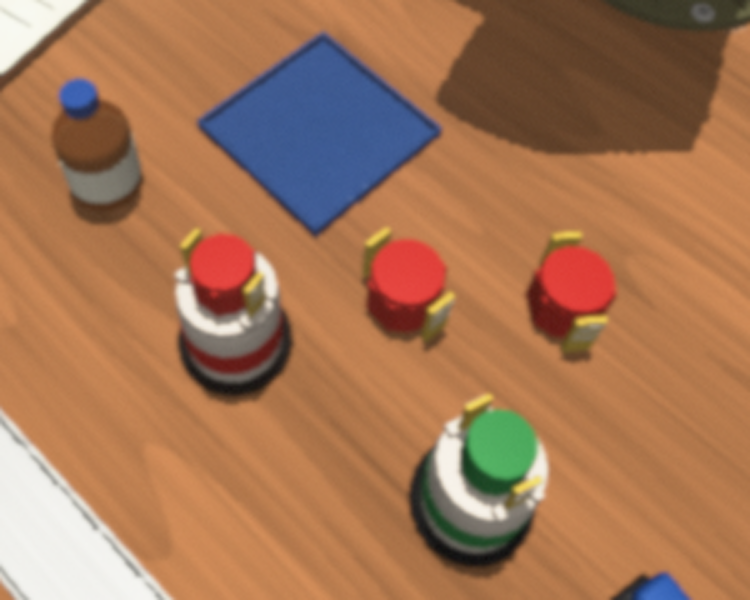

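View pics/t_c.png

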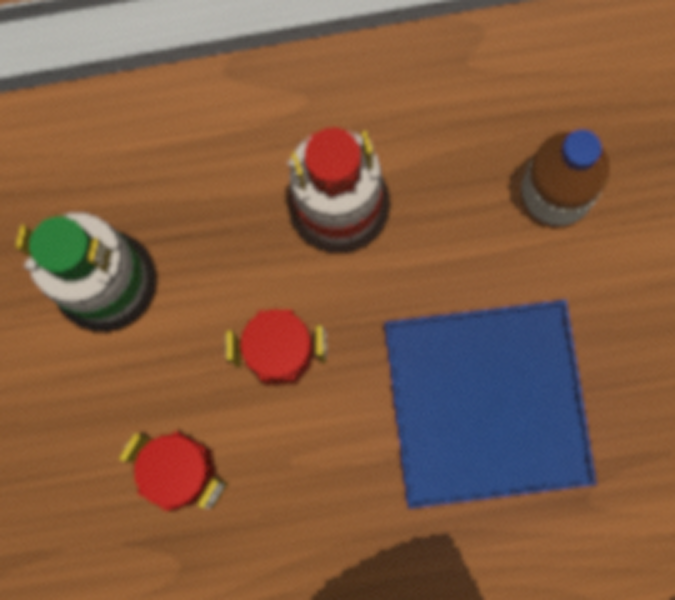

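View pics/scene0.png

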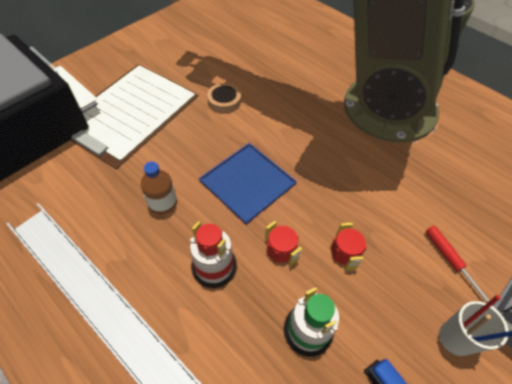

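Red caps that could be mistaken for the target in the scene image: (208,239) on the red-banded tub, and loose ones at (284,241) and (352,245). The green one is at (320,308). The one seated on the red-banded tub looks smallest and fits the description. I'll measure its size and the tab direction next.

```bash
python3 - <<'E'
from h import *
print(imaging.camera_params('wrist'))
for n,roi in [('scene',(215,265,180,235)),('top',(125,165,215,270))]:
    im=cv2.cvtColor(cv2.imread(f'pics/{n}0.png'),cv2.COLOR_BGR2HSV); c=cam(n)
    a,b,l,r=roi; s=im[a:b,l:r]
    m=((s[...,0]>20)&(s[...,0]<35)&(s[...,1]>120)).astype(np.uint8)
    k,L,st,ce=cv2.connectedComponentsWithStats(m)
    for i in range(1,k):
        if st[i,4]>5: print(n,st[i],ce[i]+[l,a],onz(c,*(ce[i]+[l,a]),132).round(1))
    # red blobs size whole picture
    m=(((im[...,0]<6)|(im[...,0]>174))&(im[...,1]>170)&(im[...,2]>170)).astype(np.uint8)
    k,L,st,ce=cv2.connectedComponentsWithStats(m)
    for i in range(1,k):
        if st[i,4]>100:
            print('red top',st[i],ce[i].round(1),[onz(c,*ce[i],z).round(1) for z in (40,140)])
            for z in (40,50,140): print('  width',z,np.linalg.norm(onz(c,st[i,0],ce[i,1],z)-onz(c,st[i,0]+st[i,2],ce[i,1],z)).round(1))
E
```

```text
{'vertical_fov': 70.8638824253752, 'cx': 252.21721363448376, 'cy': 192.62222739284272, 'mount': array([[-7.39628868e-04, -9.64379454e-01, -2.64521684e-01,
         7.49845073e+01],
       [ 9.99999720e-01, -7.43862280e-04, -8.41638412e-05,
         2.40155840e-01],
       [-1.15601824e-04, -2.64521672e-01,  9.64379734e-01,
        -8.15470760e+01],
       [ 0.00000000e+00,  0.00000000e+00,  0.00000000e+00,
         1.00000000e+00]])}
scene [13  7  7  9 30] [195.9        225.76666667] [643.4 -25.2 132. ]
scene [38 25  7  9 25] [220.68 243.36] [635.8  30.3 132. ]
scene [40 35  5  5 13] [221.46153846 252.15384615] [646.   43.1 132. ]
red top [196 224  25  22 445] [208.3 234.4] [array([612.3, -38.1,  40. ]), array([641.6,   6.3, 140. ])]
  width 40 49.8
  width 50 49.1
  width 140 42.4
red top [269 226  29  26 595] [282.9 238.4] [array([513.1,  72.9,  40. ]), array([557.2, 100.8, 140. ])]
  width 40 57.8
  width 50 56.9
  width 140 49.2
red top [429 226  37  42 389] [447.  246.7] [array([296.5, 313.8,  40. ]), array([372.8, 305.9, 140. ])]
  width 40 73.6
  width 50 72.5
  width 140 62.7
red top [335 229  31  26 600] [350.9 241.3] [array([422.1, 172.4,  40. ]), array([479.8, 185.5, 140. ])]
  width 40 61.8
  width 50 60.9
  width 140 52.6
top [40  8  4 10 27] [256.37037037 137.48148148] [646.9 -23.1 132. ]
top [12 17  4  9 16] [228.6875 146.1875] [637.8  32.3 132. ]
red top [233 132  20  19 310] [242.4 141. ] [array([676.5,   3.9,  40. ]), array([641.3,   4.6, 140. ])]
  width 40 43.4
  width 50 42.9
  width 140 38.2
red top [207 204  26  26 528] [219.6 216.7] [array([519.9,  75.4,  40. ]), array([503.3,  67.6, 140. ])]
  width 40 54.2
  width 50 53.6
  width 140 47.8
red top [164 255  27  28 566] [177.2 268.1] [array([428.8, 174.8,  40. ]), array([423. , 155.3, 140. ])]
  width 40 54.9
  width 50 54.3
  width 140 48.4
```

```bash
python3 - <<'E'
import cv2
a=cv2.imread('pics/scene0.png')
cv2.imwrite('pics/s_cc.png',cv2.resize(a[210:290,175:245],None,fx=7,fy=7,interpolation=cv2.INTER_CUBIC))
E
```

```text
(no output)
```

View pics/s_cc.png

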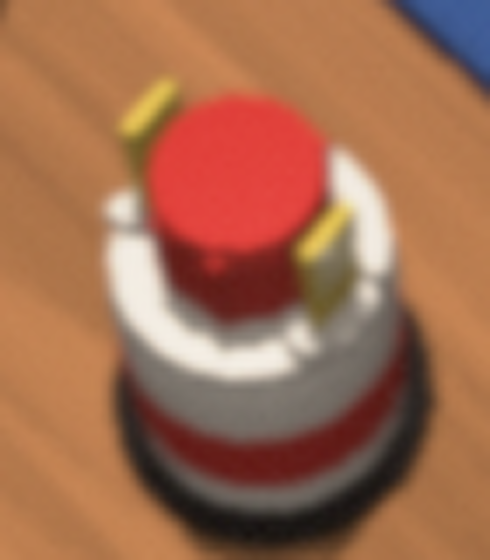

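View pics/top0.png

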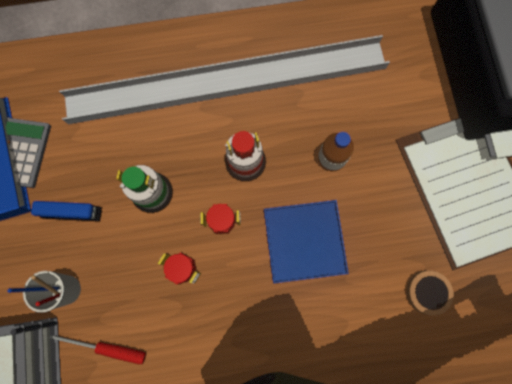

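```bash
python3 - <<'E'
from h import *
c=cam('scene')
for u,v in [(85,130),(60,65),(10,40),(125,155),(195,98)]: print(u,v,onz(c,u,v,0).round(),onz(c,u,v,150).round())
E
```

```text
85 130 [ 624. -497.    0.] [ 663. -337.  150.]
60 65 [ 537. -768.    0.] [ 595. -552.  150.]
10 40 [ 585. -979.    0.] [ 632. -719.  150.]
125 155 [ 599. -359.    0.] [ 644. -228.  150.]
195 98 [ 349. -391.    0.] [ 446. -254.  150.]
```

Emit:
carry_out(
  series=[
    [0,0,-0.1,0.2,0.24,0.03,0.094],
    [0,0,-0.1,0.2,0.24,0.03,0.094],
    [0,0,-0.1,0.2,0.24,0.03,0.094],
    [0,0,-0.1,0.2,0.24,0.03,0.094],
    [0,0,-0.1,0.2,0.24,0.03,0.094],
    [0,0,-0.1,0.2,0.24,0.03,0.094],
    [0,0,-0.1,0.2,0.24,0.03,0.094],
    [0,0,-0.1,0.2,0.24,0.03,0.094],
  ],
)

```text
t: 1.17
tcp_pos: [397.0, -271.3, 333.3]
tcp_rot: [[0.965, 0.262, 0.001], [0.262, -0.965, -0.0], [0.001, 0.0, -1.0]]
wrist_force: [-0.6, -0.4, -0.7]
width: 93.8
```

Emit:
carry_out(
  series=[
    [0,0,-0.1,0.244,0.276,0,0.094],
    [0,0,-0.1,0.244,0.276,0,0.094],
    [0,0,-0.1,0.244,0.276,0,0.094],
    [0,0,-0.1,0.244,0.276,0,0.094],
    [0,0,-0.1,0.244,0.276,0,0.094],
    [0,0,-0.1,0.244,0.276,0,0.094],
    [0,0,-0.1,0.244,0.276,0,0.094],
    [0,0,-0.1,0.244,0.276,0,0.094],
  ],
)

```text
t: 1.83
tcp_pos: [616.6, -23.0, 332.7]
tcp_rot: [[0.987, 0.162, 0.0], [0.162, -0.987, -0.0], [0.0, 0.0, -1.0]]
wrist_force: [0.6, -0.5, 0.5]
width: 93.8
```

Emit:
carry_out(
  series=[
    [0,0,0,0,0.03,0,0.094],
    [0,0,0,0,0.03,0,0.094],
  ],
)

```text
t: 2.0
tcp_pos: [616.2, 9.8, 331.7]
tcp_rot: [[0.986, 0.166, -0.001], [0.166, -0.986, 0.001], [-0.001, -0.001, -1.0]]
wrist_force: [-0.7, 1.0, 0.5]
width: 93.8
```

```bash
python3 - <<'E'
from h import *
o=bot.get_obs();im=imaging.snapshot('wrist');save(im,'w1');c=cam('wrist',o)
print(o['tcp_pos'],o['qpos'])
for t,z in [('cap_grip',130),('tub_collar',98)]:
    for d in models.place_of('wrist',t):
        r,cc=d['location'];print(t,round(d['score'],2),round(cc),round(r),onz(c,cc,r,z).round(1))
h=cv2.cvtColor(im,cv2.COLOR_RGB2HSV)
for nm,m,z in [('y',(h[...,0]>20)&(h[...,0]<35)&(h[...,1]>120)&(h[...,2]>150),142),('r',((h[...,0]<6)|(h[...,0]>174))&(h[...,1]>170)&(h[...,2]>170),140)]:
    k,L,st,ce=cv2.connectedComponentsWithStats(m.astype(np.uint8))
    for i in range(1,k):
        if st[i,4]>60: print(nm,st[i],ce[i].round(),onz(c,*ce[i],z).round(1))
E
```

```text
[616.17894766   9.80612632 331.66730968] [-4.37499964e-02  4.31963481e-01  1.27514875e+00  8.49376807e-04
  1.43576923e+00  1.35969991e+00]
cap_grip 0.92 130 274 [490.1 135.7 130. ]
cap_grip 0.71 196 233 [556.5  63.8 130. ]
cap_grip 0.7 261 169 [640.8   4.4 130. ]
y [ 19 153   8  16  75] [ 22. 160.] [611.4 243.9 142. ]
y [ 72 179   9  15  71] [ 76. 186.] [593.6 190.8 142. ]
r [273 161   8  21  94] [277. 173.] [641.3 -12.5 140. ]
r [109 262  21  23 234] [117. 271.] [499.5 146.2 140. ]
```

View pics/w1.png

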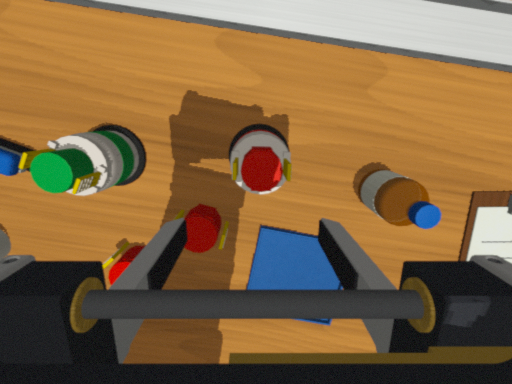

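```bash
python3 - <<'E'
import cv2
a=cv2.imread('pics/w1.png')
cv2.imwrite('pics/w1c.png',cv2.resize(a[120:205,215:305],None,fx=7,fy=7,interpolation=cv2.INTER_CUBIC))
E
```

```text
(no output)
```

View pics/w1c.png

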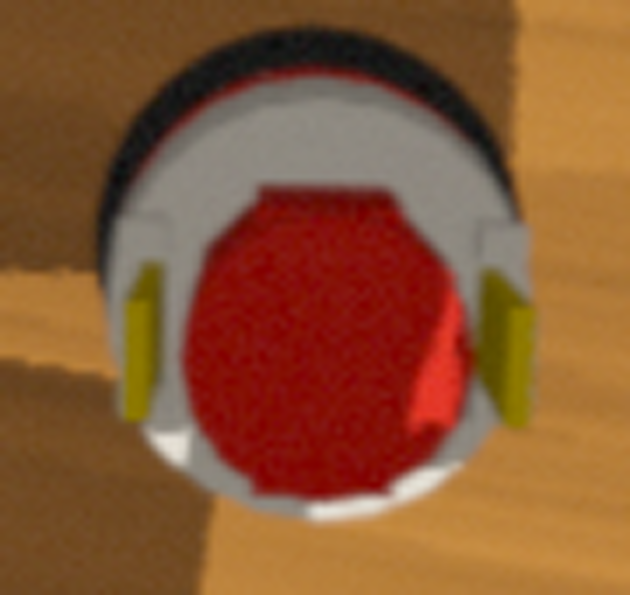

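```bash
python3 - <<'E'
from h import *
o=bot.get_obs();c=cam('wrist',o)
for k in [(136,358),(518,365)]: print(onz(c,215+k[0]/7-.5,120+k[1]/7-.5,142))
a,b=[onz(c,215+k[0]/7-.5,120+k[1]/7-.5,142) for k in [(136,358),(518,365)]]
d=b-a;print((a+b)/2,np.linalg.norm(d),np.degrees(np.arctan2(d[1],d[0])))
# cap top face edges
for k in [(183,355),(470,355),(325,215),(325,495)]: print(onz(c,215+k[0]/7-.5,120+k[1]/7-.5,140))
y=np.array(o['tcp_rot'])[:,1];print(np.degrees(np.arctan2(y[1],y[0])))
E
```

```text
[635.87006936  26.46025317 142.        ]
[643.87599973 -28.8409182  142.        ]
[639.87303455  -1.19033252 142.        ] 55.87767421519945 -81.76254036851442
[637.03668435  19.77321501 140.        ]
[643.8642293 -21.907806  140.       ]
[660.59793511   2.63648149 140.        ]
[619.41241261  -4.47532317 140.        ]
-80.65001438682248
```

Emit:
carry_out(
  series=[
    [0,0,-0.015,0.0245,-0.007,-0.03,0.094],
    [0,0,-0.015,0.0245,-0.007,-0.03,0.094],
    [0,0,-0.015,0.0245,-0.007,-0.03,0.094],
    [0,0,-0.015,0.0245,-0.007,-0.03,0.094],
  ],
)

```text
t: 2.48
tcp_pos: [639.8, -3.0, 303.5]
tcp_rot: [[0.989, 0.146, 0.001], [0.146, -0.989, -0.0], [0.001, 0.0, -1.0]]
wrist_force: [0.1, 0.0, 1.2]
width: 93.7
```

```bash
python3 - <<'E'
from h import *
o=bot.get_obs();im=imaging.snapshot('wrist');save(im,'w2');c=cam('wrist',o)
print(o['tcp_pos'],np.abs(o['joint_vel']).max())
p=proj(c,[640.5,2.5,140]).astype(int);print(p)
cv2.imwrite('pics/w2c.png',cv2.resize(cv2.cvtColor(im,cv2.COLOR_RGB2BGR)[p[1]-50:p[1]+35,p[0]-45:p[0]+45],None,fx=7,fy=7,interpolation=cv2.INTER_CUBIC))
for d in models.place_of('wrist','cap_grip'):
        r,cc=d['location'];print(round(d['score'],2),round(cc),round(r),onz(c,cc,r,130).round(1))
print(bot.get_obs()['tcp_pos'])
E
```

```text
[639.78589637  -2.96946823 303.49050772] 0.027748915399781256
[245 199]
0.75 244 192 [644.    5.1 130. ]
0.7 185 258 [564.6  56.3 130. ]
[639.78406931  -2.43195055 304.42934347]
```

View pics/w2c.png

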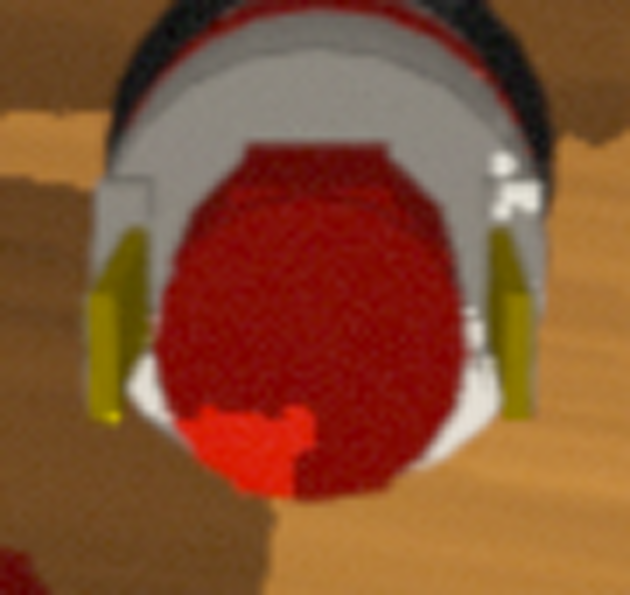

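```bash
python3 - <<'E'
from h import *
o=bot.get_obs();o['tcp_pos']=np.array([639.8,-2.8,303.8]);c=cam('wrist',o)
a,b=[onz(c,200+k[0]/7-.5,149+k[1]/7-.5,142) for k in [(104,356),(518,354)]]
d=b-a;print(a,b,(a+b)/2,np.linalg.norm(d),np.degrees(np.arctan2(d[1],d[0])))
y=np.array(o['tcp_rot'])[:,1];print(np.degrees(np.arctan2(y[1],y[0])),o['tcp_pos'],bot.get_obs()['tcp_pos'])
a,b=[onz(c,200+k[0]/7-.5,149+k[1]/7-.5,140) for k in [(155,345),(465,345)]];print((a+b)/2)
E
```

```text
[636.82218162  32.08951777 142.        ] [645.21298478 -22.95282367 142.        ] [641.0175832    4.56834705 142.        ] 55.67822670026996 -81.33240698646213
-81.56508671036188 [639.8  -2.8 303.8] [639.78406931  -2.43195055 304.42934347]
[641.798223     4.86908006 140.        ]
```

Emit:
carry_out(
  series=[
    [0,0,0,0.0015,0.007,-0.02,0.094],
    [0,0,0,0.0015,0.007,-0.045,0.094],
    [0,0,0,0.0015,0.007,-0.07,0.094],
    [0,0,0,0.0015,0.007,-0.093,0.094],
    [0,0,0,0.0015,0.007,-0.093,0.094],
    [0,0,0,0.0015,0.007,-0.093,0.094],
  ],
)

```text
t: 3.08
tcp_pos: [641.4, 5.0, 210.6]
tcp_rot: [[0.989, 0.147, 0.0], [0.147, -0.989, 0.0], [0.0, -0.0, -1.0]]
wrist_force: [-0.8, -0.3, 0.7]
width: 93.6
```

```bash
python3 - <<'E'
from h import *
o=bot.get_obs();save(imaging.snapshot('wrist'),'w3');save(imaging.snapshot('scene')[190:290,150:280].repeat(5,0).repeat(5,1),'s3')
print(o['tcp_pos'],o['wrist_force'],o['t'])
E
```

```text
[641.41845929   4.98980487 210.56119885] [-0.76960121 -0.29347483  0.67009495] 3.0833
```

View pics/w3.png

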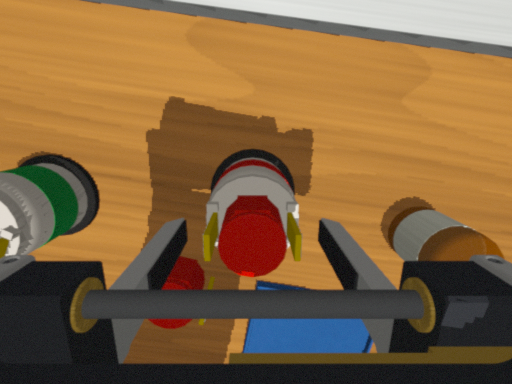

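View pics/s3.png

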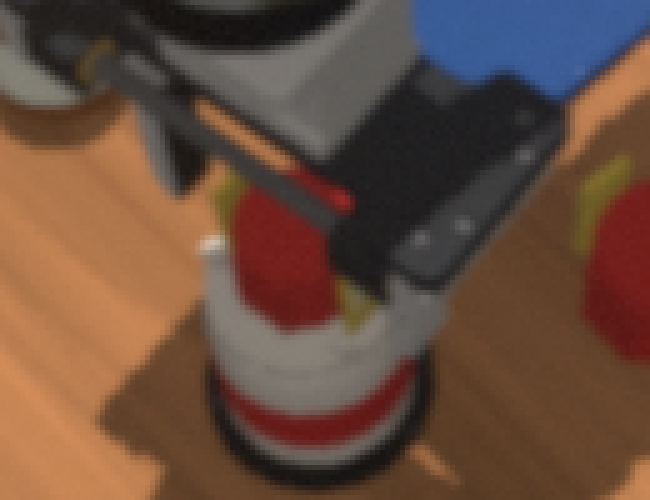

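Emit:
carry_out(
  series=[
    [0,0,0,0,0,-0.001,0.07],
    [0,0,0,0,0,-0.001,0.06],
    [0,0,0,0,0,-0.001,0.05],
    [0,0,0,0,0,-0.001,0.042],
    [0,0,0,0,0,-0.001,0.04],
    [0,0,0,0,0,-0.001,0.04],
    [0,0,0,0,0,-0.001,0.04],
    [0,0,0,0,0,-0.001,0.04],
  ],
  newtons=20,
)

```text
t: 3.85
tcp_pos: [641.6, 5.1, 208.9]
tcp_rot: [[0.989, 0.147, 0.0], [0.147, -0.989, -0.0], [0.0, 0.0, -1.0]]
wrist_force: [-1.0, -1.4, 5.6]
width: 45.2
```

Emit:
carry_out(
  series=[
    [0,0,0.1,0,0,0,0.04],
    [0,0,0.2,0,0,0,0.04],
    [0,0,0.3,0,0,0,0.04],
    [0,0,0.4,0,0,0,0.04],
    [0,0,0.5,0,0,0,0.04],
    [0,0,0.6,0,0,0,0.04],
    [0,0,0.7,0,0,0,0.04],
    [0,0,0.8,0,0,0,0.04],
  ],
  newtons=20,
)

```text
t: 4.52
tcp_pos: [641.7, 5.1, 209.0]
tcp_rot: [[0.579, 0.815, 0.001], [0.815, -0.579, 0.0], [0.0, 0.0, -1.0]]
wrist_force: [0.5, -0.3, 2.5]
width: 45.1
```

Emit:
carry_out(
  series=[
    [0,0,0.1,0,0,0,0.04],
    [0,0,0.2,0,0,0,0.04],
    [0,0,0.3,0,0,0,0.04],
    [0,0,0.4,0,0,0,0.04],
    [0,0,0.5,0,0,0,0.04],
    [0,0,0.6,0,0,0,0.04],
    [0,0,0.7,0,0,0,0.04],
    [0,0,0.77,0,0,0,0.04],
  ],
)

```text
t: 5.18
tcp_pos: [641.7, 5.1, 208.9]
tcp_rot: [[-0.152, 0.988, 0.001], [0.988, 0.152, 0.0], [-0.0, 0.001, -1.0]]
wrist_force: [0.6, 0.4, 1.8]
width: 45.0
```

```bash
python3 - <<'E'
from h import *
o=bot.get_obs();s=imaging.snapshot('scene')[190:290,150:280].repeat(5,0).repeat(5,1);save(s,'s4')
save(imaging.snapshot('wrist'),'w4')
print(o['tcp_rot'],o['moment'],o['wrist_force'],o['t'],o['qpos'],o['width'])
E
```

```text
[[-1.51823434e-01  9.88407455e-01  5.90276218e-04]
 [ 9.88407630e-01  1.51823435e-01  4.36917816e-05]
 [-4.64324803e-05  5.90066954e-04 -9.99999825e-01]] [ 0.01626351 -0.07695593 -0.02040368] [0.57767427 0.44227829 1.79311221] 5.1833 [-4.91385934e-02  5.85552689e-01  1.33645701e+00  7.73714284e-05
  1.21899554e+00 -2.01578080e-01] 45.00132522069167
```

View pics/w4.png

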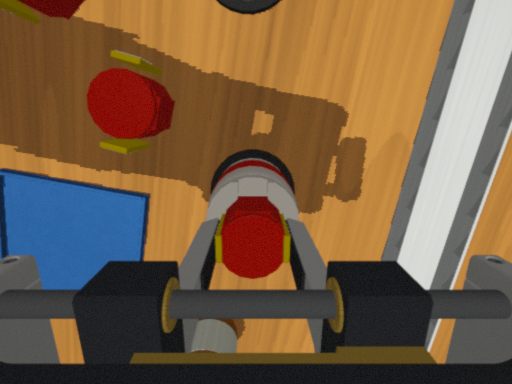

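View pics/s4.png

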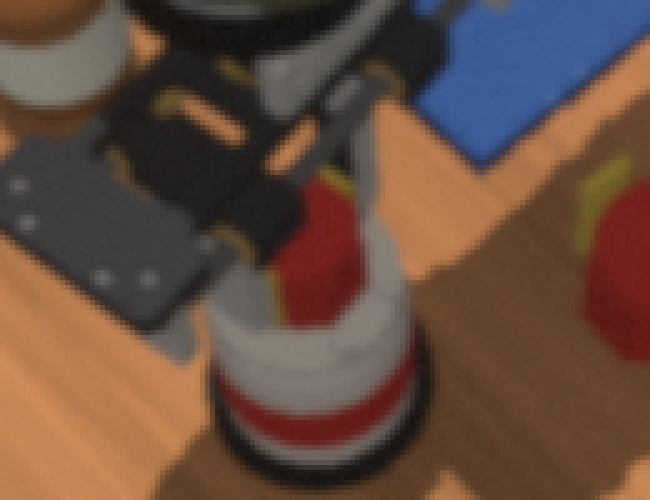

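The cap turned with the fingers: in the wrist view the tabs sit flush in the pads at (218,250) and (288,250). Next I lift it straight up.

Emit:
carry_out(
  series=[
    [0,0,0,0,0,0.01,0.04],
    [0,0,0,0,0,0.025,0.04],
    [0,0,0,0,0,0.04,0.04],
    [0,0,0,0,0,0.06,0.04],
    [0,0,0,0,0,0.085,0.04],
    [0,0,0,0,0,0.1,0.04],
    [0,0,0,0,0,0.1,0.04],
    [0,0,0,0,0,0.1,0.04],
  ],
)

```text
t: 5.95
tcp_pos: [641.5, 5.1, 309.0]
tcp_rot: [[-0.145, 0.989, 0.001], [0.989, 0.145, -0.0], [-0.0, 0.001, -1.0]]
wrist_force: [-0.1, 0.1, -1.8]
width: 45.1
```

```bash
python3 - <<'E'
from h import *
o=bot.get_obs()
im=imaging.snapshot('scene');c=cam('scene');a=im.copy()
print([ (round(d['score'],2),onz(c,d['location'][1],d['location'][0],4)) for d in models.place_of('scene','tray_mid')])
s=im[110:290,150:350].repeat(3,0).repeat(3,1);save(s,'s5')
w=imaging.snapshot('wrist');save(w,'w5')
for n in ('scene','top'):
  im=imaging.snapshot(n);c=cam(n);h=cv2.cvtColor(im,cv2.COLOR_RGB2HSV)
  m=((h[...,0]>105)&(h[...,0]<118)&(h[...,1]>130)).astype(np.uint8)
  k,L,st,ce=cv2.connectedComponentsWithStats(m);i=1+np.argmax(st[1:,4]);print(n,st[i],ce[i])
  cn=cv2.findContours((L==i).astype(np.uint8),0,2)[0][0];hull=cv2.convexHull(cn)
  q=cv2.approxPolyDP(hull,8,True)[:,0];print([onz(c,*p,12).round() .tolist()[:2] for p in q], np.mean([onz(c,*p,12) for p in q],0))
print(o['tcp_pos'],o['qpos'],o['wrist_force'],o['width'],o['t'])
E
```

```text
[(0.91, array([452.62920883, -95.29212097,   4.        ]))]
scene [ 223  151   71   71 2964] [252.86403509 184.64507422]
[[372.0, -138.0], [380.0, -13.0], [527.0, -20.0], [525.0, -88.0], [472.0, -148.0]] [455.11112529 -81.22743074  12.        ]
top [   0  114   93  105 2153] [ 30.41244775 194.10171853]
[[565.0, 354.0], [596.0, 545.0], [836.0, 539.0], [591.0, 348.0]] [647.09476886 446.23602171  12.        ]
[641.51188581   5.07707311 308.9611247 ] [-4.91569653e-02  5.03648234e-01  1.22406510e+00 -4.07568817e-05
  1.41302544e+00 -1.94522468e-01] [-0.11076007  0.06455874 -1.8353297 ] 45.106240898673214 5.95
```

View pics/s5.png

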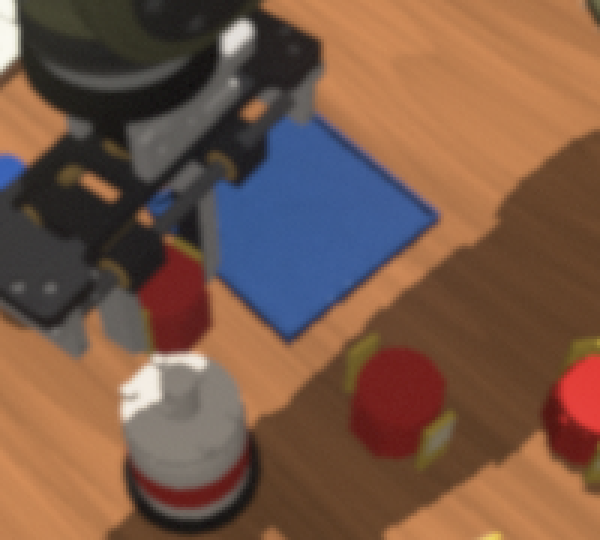

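View pics/w5.png

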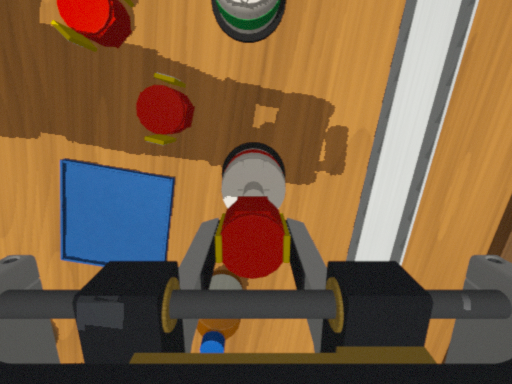

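Emit:
carry_out(
  series=[
    [0,0,0,-0.02,-0.01,0,0.04],
    [0,0,0,-0.05,-0.026,0,0.04],
    [0,0,0,-0.083,-0.043,0,0.04],
    [0,0,0,-0.116,-0.06,0,0.04],
    [0,0,0,-0.15,-0.077,0,0.04],
    [0,0,0,-0.178,-0.091,-0.02,0.04],
    [0,0,0,-0.192,-0.098,-0.05,0.04],
    [0,0,0,-0.192,-0.098,-0.08,0.04],
  ],
)

```text
t: 6.87
tcp_pos: [447.4, -93.9, 228.2]
tcp_rot: [[-0.145, 0.989, 0.001], [0.989, 0.145, -0.001], [-0.001, 0.001, -1.0]]
wrist_force: [1.2, 0.0, -1.0]
width: 45.6
```

Emit:
carry_out(
  series=[
    [0,0,0,0,0,-0.03,0.04],
    [0,0,0,0,0,-0.06,0.04],
    [0,0,0,0,0,-0.075,0.04],
    [0,0,0,0,0,-0.085,0.04],
    [0,0,0,0,0,-0.09,0.04],
    [0,0,0,0,0,-0.09,0.04],
    [0,0,0,0,0,-0.09,0.04],
  ],
)

```text
t: 7.45
tcp_pos: [449.9, -93.0, 139.3]
tcp_rot: [[-0.146, 0.989, 0.001], [0.989, 0.146, -0.0], [-0.0, 0.001, -1.0]]
wrist_force: [-1.1, -0.1, -1.3]
width: 45.1
```

```bash
python3 - <<'E'
from h import *
o=bot.get_obs()
im=imaging.snapshot('scene');s=im[110:260,170:340].repeat(4,0).repeat(4,1);save(s[:600],'s6')
w=imaging.snapshot('wrist');save(w,'w6')
print(o['tcp_pos'],o['wrist_force'],o['width'],o['t'])
E
```

```text
[449.91448402 -93.00077387 139.3184715 ] [-1.12958351 -0.13025468 -1.32633807] 45.086120751615674 7.45
```

View pics/s6.png

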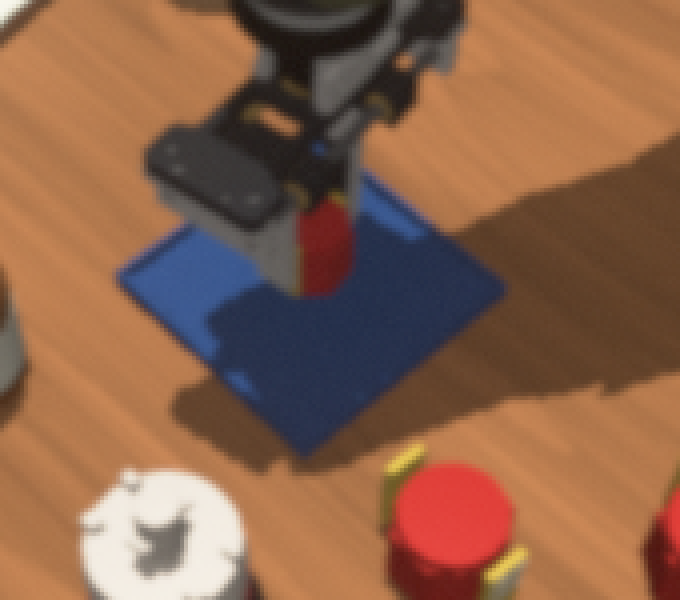

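View pics/w6.png

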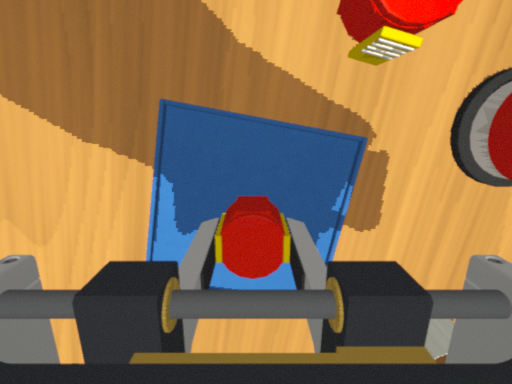

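Emit:
carry_out(
  series=[
    [0,0,0,0,0,-0.01,0.04],
    [0,0,0,0,0,-0.018,0.04],
    [0,0,0,0,0,-0.022,0.04],
    [0,0,0,0,0,-0.024,0.04],
    [0,0,0,0,0,-0.0245,0.04],
    [0,0,0,0,0,-0.0245,0.04],
    [0,0,0,0,0,-0.0245,0.04],
  ],
)

```text
t: 8.13
tcp_pos: [449.6, -93.0, 114.3]
tcp_rot: [[-0.146, 0.989, 0.0], [0.989, 0.146, -0.0], [-0.0, 0.0, -1.0]]
wrist_force: [-0.3, 0.4, -1.2]
width: 45.4
```

Emit:
carry_out(
  series=[
    [0,0,0,0,0,-0.0005,0.04],
    [0,0,0,0,0,-0.001,0.04],
    [0,0,0,0,0,-0.001,0.04],
    [0,0,0,0,0,-0.001,0.04],
  ],
)

```text
t: 8.47
tcp_pos: [449.6, -92.9, 113.2]
tcp_rot: [[-0.147, 0.989, 0.0], [0.989, 0.147, -0.0], [-0.0, 0.0, -1.0]]
wrist_force: [0.4, -0.5, -0.9]
width: 45.3
```

Emit:
carry_out(
  series=[
    [0,0,0,0,0,-0.0005,0.04],
    [0,0,0,0,0,-0.0005,0.04],
    [0,0,0,0,0,-0.0005,0.04],
  ],
)

```text
t: 8.72
tcp_pos: [449.6, -92.9, 112.9]
tcp_rot: [[-0.146, 0.989, 0.0], [0.989, 0.146, -0.0], [-0.0, 0.0, -1.0]]
wrist_force: [-0.9, 0.4, 5.3]
width: 45.2
```

Emit:
carry_out(
  series=[
    [0,0,0,0,0,-0.0005,0.04],
    [0,0,0,0,0,-0.0005,0.04],
    [0,0,0,0,0,-0.0005,0.04],
  ],
)

```text
t: 8.97
tcp_pos: [449.6, -93.0, 112.7]
tcp_rot: [[-0.146, 0.989, 0.0], [0.989, 0.146, -0.0], [-0.0, 0.0, -1.0]]
wrist_force: [-3.7, 0.5, 12.4]
width: 45.2
```

Emit:
carry_out(
  series=[
    [0,0,0,0,0,0.0005,0.04],
    [0,0,0,0,0,0.0005,0.05],
    [0,0,0,0,0,0.0005,0.06],
    [0,0,0,0,0,0.0005,0.07],
    [0,0,0,0,0,0.0005,0.08],
    [0,0,0,0,0,0.0005,0.094],
    [0,0,0,0,0,0.0005,0.094],
    [0,0,0,0,0,0.0005,0.094],
  ],
)

```text
t: 9.63
tcp_pos: [449.5, -92.9, 112.5]
tcp_rot: [[-0.146, 0.989, -0.0], [0.989, 0.146, 0.0], [0.0, -0.0, -1.0]]
wrist_force: [-0.6, -0.1, 0.0]
width: 86.8
```

```bash
python3 - <<'E'
from h import *
o=bot.get_obs()
save(imaging.snapshot('wrist'),'w7')
print(o['tcp_pos'],o['wrist_force'],o['width'],o['t'])
E
```

```text
[449.48781271 -92.92242885 112.5322377 ] [-0.57232521 -0.07865308  0.04494321] 86.77296274857112 9.6333
```

View pics/w7.png

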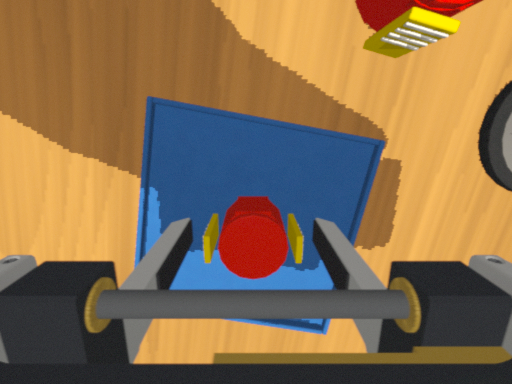

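The cap stands free in the tray with its tabs sprung back to (210,238) and (295,238), clear of the fingers. Time to retreat upward.

Emit:
carry_out(
  series=[
    [0,0,0,0,0,0.015,0.094],
    [0,0,0,0,0,0.04,0.094],
    [0,0,0,0,0,0.075,0.094],
    [0,0,0,0,0,0.11,0.094],
    [0,0,0,0,0,0.15,0.094],
    [0,0,0,0,0,0.18,0.094],
    [0,0,0,0,0,0.18,0.094],
    [0,0,0,0,0,0.18,0.094],
  ],
)

```text
t: 10.35
tcp_pos: [449.8, -93.0, 293.8]
tcp_rot: [[-0.147, 0.989, 0.003], [0.989, 0.147, -0.001], [-0.001, 0.003, -1.0]]
wrist_force: [-0.3, -0.3, -1.1]
width: 94.0
```

```bash
python3 - <<'E'
from h import *
o=bot.get_obs()
save(imaging.snapshot('wrist'),'w8')
im=imaging.snapshot('scene');save(im,'s8');c=cam('scene')
for t,z in [('cap_grip',34),('tub_green',0)]:
    for d in models.place_of('scene',t): print(t,round(d['score'],2),np.round(d['location']),onz(c,d['location'][1],d['location'][0],z).round())
print(o['tcp_pos'],o['wrist_force'],o['width'],o['t'])
E
```

```text
cap_grip 0.84 [241. 349.] [420. 169.  34.]
cap_grip 0.73 [180. 247.] [459. -82.  34.]
cap_grip 0.65 [241. 282.] [516.  74.  34.]
tub_green 0.67 [332. 306.] [607. 219.   0.]
[449.75503421 -92.96258039 293.77120543] [-0.25013449 -0.34725483 -1.05791413] 93.97804761970309 10.35
```

View pics/w8.png

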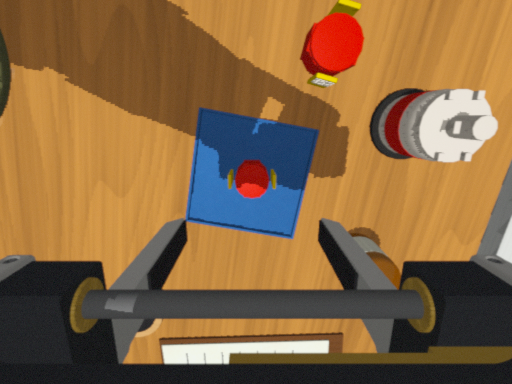

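View pics/s8.png

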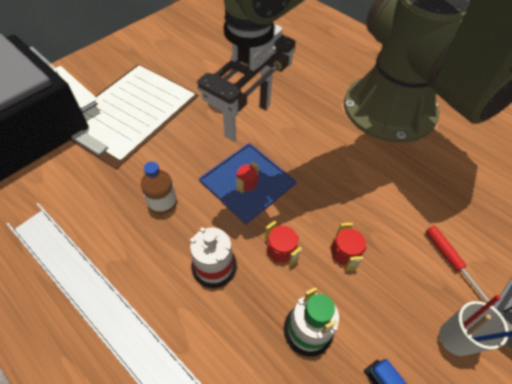

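The red cap stands upright near the middle of the tray, at (247,178) in the scene view. The red-banded tub is open at (212,240), the green tub is unmoved at (306,332), and the gripper is clear.

```bash
python3 -c "
from plant import bot
print(bot.job_done())"
```

```text
the job is handed in; nothing more can be done
None
```

The red cap is off its tub and standing right way up near the middle of the blue tray. I handed the job in at about 10.5 s; it gave no verdict.

**What I did:** I gripped the yellow tabs at 20 N, which closed them to about 45 mm (46 mm is fully pressed). Still squeezing, I turned the cap about 90° counter-clockwise and lifted it 100 mm. I lowered it until it touched the tray floor, where the wrist force read about 12 N, then released it and backed straight up.

**Last checks:**
- **Cap:** it stands free with both tabs sprung back out, and the gripper is well above it and touching nothing.
- **Green tub:** measured at (607, 219) mm against (607, 217) mm at the start, so it has not moved.
- **Other objects:** the red-banded tub shows a bare neck, and the two loose red caps and the bottle were not touched.

**Disagreements:**
- **Cap axis before the grasp:** the first wrist picture, taken with the arm possibly still moving, put it about 6 mm off in y. A second picture agreed with the two fixed cameras, and I used that.
- **Cap in the tray:** the final network estimate puts it at (459, -82) mm, about 14 mm from where I released it at (450, -93) mm. The wrist picture shows it well inside the walls.

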